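Flip a tube carrier plate over the ramp lip and load it on the mixer

ROBOT

A 7-joint arm with a two-finger parallel gripper is mounted at the origin on the work surface. World frame = base frame: x ahead of the robot, y to its left, z up, the work surface at z = 0. Lengths are in mm, angles in degrees, forces in N, time in s.
With the tool pointing down it reaches from about 425 to 1025 mm from the base axis. Payload 9.4 kg.
Tool frame: the origin (TCP) lies on the centre line of the jaws, within the pads' length; the fingertips stand 8 mm ahead of it and the grasp point (between the pads) lies 11 mm behind it; z points along the fingers, y is the line along which they close (so a half turn about z gives the same grasp; the last joint's range is limited). The gripper opens to 93 mm and grips with 3 to 60 N. Pads are 15 mm wide; open, the fingers measure 128 mm over their backs; the gripper's body (75 mm by 188 mm) begins 65 mm behind the grasp point.
Start: joints at [-81.457, 34.337, -0.143, 91.639, 0.103, 54.024, -4.572], TCP at [162.322, 706.594, 226.618] pointing down, gripper open.
Joint ranges: [-147.43, 147.43], [-19.82, 112.94], [-74.19, 73.91], [6.32, 146.72], [-59.91, 239.91], [6.04, 106.73], [-150.56, 150.56]. Speed limits (degrees/s): [127.2, 127.2, 172.46, 172.46, 180, 180, 180].

INTERFACE

Orientations are given as a 3x3 rotation matrix whose columns are the frame's x, y, z axes.
In Python, from bench import * gives the robot as it stands.
- The arm moves only by the tool apply_moves, never from a script. Its argument "moves" is a list of rows, each a list of 3 entries, a list of its own where there are three numbers: the closure, from 0 (fully open) to 1 (shut), then the shift along the tool's x, y, z as a fraction of full scale, then the turn about the tool's z as a fraction of full scale. In form: [[grip, [tx, ty, tz], twist], ...]. A call has 1 to 20 rows; each row shifts and turns the commanded pose from where the row before left it, along the tool's axes as they then stand; what a row does not reach is not made up. Full scale, the value 1, is 0.2 m for a shift and 0.15 rad for a turn. A row lasts 1/10 s, in which the tool goes at most 50 mm and 8.59 degrees, less where a joint would pass 70% of its speed; a pose out of reach is approached as far as the arm can. A call with a number of a shift or a turn outside -1 to 1 is refused whole. A call with a gripper value outside its range is refused whole. The fingers move at their own pace and stop on an object; "newtons" is the grip in N (left out, the last holds). Time passes only in rows, so rows that do not move let the fingers close. It gives the time, the measured TCP pose, the force, the opening and the grip force at its end, in the units of the state.
- sense(): the state, without advancing time (a new reading comes with each control period).
- grab_frame(name): name is "side" or "top"; returns a dict with "color" (384x512x3 uint8, red, green, blue), "fx", "fy", "cx", "cy" (pixels), "k1" (the pictures are not rectified: a ray, as slopes to the right and down, at radius r is drawn at 1 + k1 r^2 times it, then the intrinsics apply), "T" (4x4, takes a point from camera to world coordinates). Camera axes: x right, y down, z forward; pixel columns grow to the right and rows downward; lengths in mm; the calibration is good to about 2 mm. A picture is of the moment at which its call begins. There is no depth.
- sign_off(): hands the job in; it is judged then, once.
The state is a dict: "t": time; "joint_positions": joint angles; "dq": joint speeds; "effort": joint torques, N m; "position": TCP position; "eef_rot": TCP orientation; "ft_force": force on the tool from outside, world axes, zero at the start; "ft_torque": the same for the moment, N m; "finger_gap": finger opening in mm; "grip_force": force on a finger pad.
Only numpy, scipy, OpenCV 4.12 (cv2) and the standard library are available. Lean on these libraries where they do the work, as an engineer would, in place of code of your own. Each camera call takes 0.05 s, during which the arm holds its last target. There are 200 camera calls.

TASK

The long tube carrier plate lies wrong way up, with its two rubber feet on top. Turn it over by letting it drop across the lip of the flip ramp, so that it tumbles over and comes to lie on the rubber mat feet down; then set it down (do not drop it) on the mixer's platform, feet down and squarely between the two end stops, and let go. Leave the short carrier plate and the other things on the table where they are.

Things in the scene. Friction and masses are not known exactly. Their poses are not given: they have to be found in the camera images.
- plate_center (a point): Centre of the slab of the long tube carrier plate to be turned: loose aluminium slab 120 (own x) x 60 (own y) x 10 mm, about 0.18 kg, gripped from above across its 60 mm width. Starts flat on the table feet up: own +z up, centre 5 mm above the table. Turned over, +z points down and the centre is 8 mm above what it stands on.
- plate: The same long plate; origin and axes as point plate_center. One face has two rows of five dark round tube wells; the other, own +z, carries two black rubber cross bars (the feet): 10 mm wide, 46 mm long, 3 mm high, 14 mm in from the ends.
- short_plate_center (a point): Centre of the slab of the short carrier plate, a bystander to be left alone: 85 x 60 x 10 mm with two rows of three wells, already standing feet down, wells up, 13 mm high in all, long along its own x.
- ramp_lip (a point): Middle of the lip of the fixed flip ramp, on top, 150 mm above the table. The lip is a level 10 mm round steel bar 130 mm long (own x). A bare steel slope 130 mm wide falls from it to the table 125 mm away on the own -y side. On the own +y side there is only air down to a fixed black rubber mat, 260 mm (x) by 250 mm (y), 4 mm thick, starting right below the lip.
- ramp: The same ramp; axes as point ramp_lip, origin on the table below the lip. Held level and square to the lip (length along ramp y), centre about 38 mm beyond the lip on +y so that 22 mm of its end overlaps, and let go with its underside 40 mm above the lip, the long plate tumbles once and lands turned over. Too far in, it slides down the slope; too far out, it lands unturned.
- mixer_bed (a point): Centre of the top of the mixer's level, fixed steel platform, 56 mm above the table, 160 mm (own x) x 118 mm (own y). Two end stops, bars 12 mm thick, 80 mm long in y, 14 mm high, stand at own x = -74 and +74 mm: 136 mm clear for the 120 mm plate, either way round; long sides open for the fingers. With the plate standing there its centre is 8 mm above this point.
- sanitiser: bystander: loose white bottle, 60 mm across, 150 mm high; origin at the centre of its underside
- jar: bystander: loose glass jar with steel cap, 68 mm across, 75 mm high, near the ramp on the robot's side; origin at the centre of its underside
- swab_carton: bystander: loose cardboard carton 70 x 120 x 45 mm; origin at the centre of its underside
- beaker: bystander: loose open plastic beaker, 70 mm across, 90 mm high; origin at the centre of its underside
Not all that is in view belongs to the job. Leave any orange look-alike of the part that bears mixer_bed alone. Leave any pink look-alike of the plate alone.

How it is judged (in metres and radians):
On the way, in this order (a step that is already met when the one before it is completed fails the run):
1. let go, the long plate tumbles past upright near the ramp's lip, touched by no finger (contact force between the fingers and plate below 0.1 N and angle between plate_center's own z axis and vertical between 1.1 and 2.4 rad and height (world z) of plate_center above 0.045 m and horizontal distance between plate_center and ramp_lip below 0.13 m).
2. it lies feet down on the landing mat, at rest and untouched (contact force between the fingers and plate below 0.1 N and angle between plate_center's own z axis and vertical above 3 rad and height (world z) of plate_center below 0.025 m and contact force between plate and ramp above 0.2 N and linear speed of plate below 0.02 m/s), for 0.1 s.
3. it is set down on the mixer's platform between the stops, still held (contact force between the fingers and plate above 0.5 N and angle between plate_center's own z axis and vertical above 2.9 rad and z of plate_center in the frame of mixer_bed below 0.015 m and horizontal distance between plate_center and mixer_bed below 0.03 m).
At the end, for the whole second after the job is handed in: The long plate stands feet down (level within 0.09 rad) on the mixer's platform between the two end stops, its centre within 12 mm of the platform's centre lengthwise and 15 mm crosswise, square to the stops within 0.15 rad, at rest and released (angle between plate_center's own z axis and vertical above 3.05 rad and z of plate_center in the frame of mixer_bed between 0.004 and 0.011 m and x of plate_center in the frame of mixer_bed between -0.012 and 0.012 m and y of plate_center in the frame of mixer_bed between -0.015 and 0.015 m and angle between the x axis of plate_center and the x axis of mixer_bed, either way round below 0.15 rad and linear speed of plate below 0.02 m/s and contact force between the fingers and plate below 0.1 N); the robot touches nothing.
It fails at once if the short plate is moved by more than 20 mm (distance of short_plate_center from where it was at the start of the episode above 0.02 m).
It fails at once if a bystander (bottle, jar, carton or beaker) is moved by more than 30 mm (distance of any of sanitiser, jar, swab_carton, beaker from where it was at the start of the episode above 0.03 m).
It also fails if it takes over 64 s, if anything falls off the work surface, if the arm or the gripper's body presses on something with over 40 N, if the wrist force passes 120 N, or if a joint passes its speed limit or range.

## Working session

There is one attempt and no reset: what is moved stays moved. The work goes in short steps, Python scripts to look and compute and a tool call to move; the robot and the scene stay as the last step left them, time stands still between calls to the robot, and variables do not carry over. Pictures are saved under pics/ and viewed, at most 10 in all, crops included, and the job is handed in when it is done.

Besides the shell and the picture viewer there is one more tool, called after "Request:" in YAML: its name, and indented under it one key for each argument. apply_moves: Moves the arm, as the interface text tells. Its arguments: {"type":"object","properties":{"moves":{"type":"array","items":{"type":"array"}},"newtons":{"type":"number"}},"required":["moves"]}

```bash
mkdir -p pics; cat > h.py <<'E'
from bench import *
import numpy as np, cv2
def snap(n):
    f=grab_frame(n); return f
def save(f,name): cv2.imwrite('pics/'+name,f['color'][:,:,::-1])
def ray(f,u,v):
    K=np.array([[f['fx'],0,f['cx']],[0,f['fy'],f['cy']],[0,0,1.]])
    p=cv2.undistortPoints(np.array([[[u,v]]],float),K,np.array([f['k1'],0,0,0,0.]))[0,0]
    T=np.array(f['T']); return T[:3,3],T[:3,:3]@np.array([p[0],p[1],1.])
def onz(f,u,v,z):
    o,d=ray(f,u,v); return o+d*(z-o[2])/d[2]
def proj(f,P):
    T=np.array(f['T']);c=np.linalg.inv(T)@np.append(P,1.);x,y=c[0]/c[2],c[1]/c[2];s=1+f['k1']*(x*x+y*y)
    return np.array([f['fx']*x*s+f['cx'],f['fy']*y*s+f['cy']])
E
python3 - <<'E'
from h import *
import pickle
for n in('top','side'):
    f=snap(n);save(f,n+'0.png');pickle.dump(f,open(n+'0.pkl','wb'));print(n,f['fx'],f['k1'],np.round(f['T'],2).tolist())
s=sense();print(s)
E
```

```text
top 395.5679474177162 -0.13317104929175042 [[0.03, -1.0, 0.06, 444.8], [-1.0, -0.03, 0.01, -120.11], [-0.0, -0.06, -1.0, 1262.15], [0.0, 0.0, 0.0, 1.0]]
side 388.6595613151141 -0.1332642391591511 [[-1.0, -0.06, 0.05, 480.83], [-0.08, 0.68, -0.73, 513.84], [0.01, -0.73, -0.68, 713.38], [0.0, 0.0, 0.0, 1.0]]
{'t': 0.1, 'joint_positions': array([-81.45638059,  34.37957028,  -0.14557429,  91.67564919,
         0.101451  ,  54.02312986,  -4.5715776 ]), 'dq': array([-0.00784027, -0.12458577, -0.00592529, -0.09857368,  0.00876264,
       -0.10382825, -0.02233862]), 'effort': array([ 4.34482499e-03, -7.66554451e+01,  1.50180638e+00, -2.52940518e+01,
       -5.23096242e-02,  1.35721714e-02,  5.25133771e-05]), 'position': array([162.24022096, 706.18615504, 225.85526622]), 'eef_rot': array([[-9.74623312e-01,  2.23851200e-01, -2.01748362e-04],
       [ 2.23851266e-01,  9.74622382e-01, -1.35021436e-03],
       [-1.05618635e-04, -1.36111202e-03, -9.99999068e-01]]), 'ft_force': array([-0.63748965,  0.00244952,  0.38185715]), 'ft_torque': array([ 0.02487546,  0.00631198, -0.07016609]), 'grip_force': 0.0, 'finger_gap': 93.1306537909438}
```

View pics/top0.png

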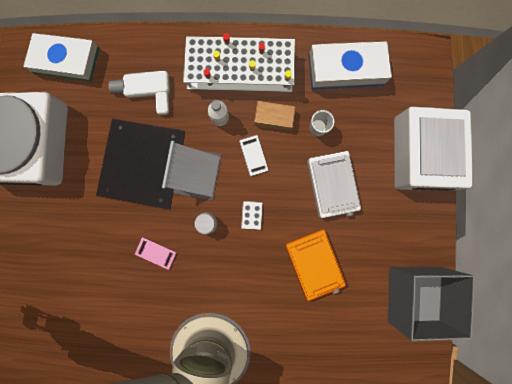

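View pics/side0.png

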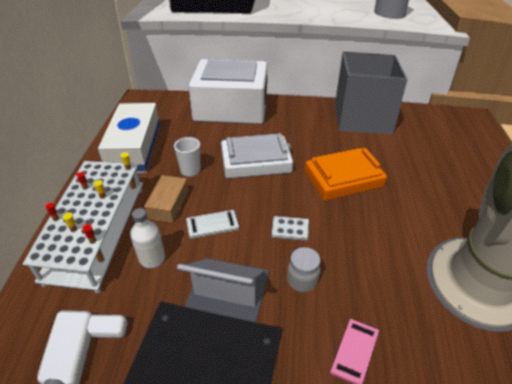

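The top view shows these candidates:
- Long plates: white with two black bars at (254,155), and the pink look-alike at (155,253).
- Short plate: wells up at (252,215).
- Mixers: white-grey at (334,185), and the orange look-alike at (316,265).
- Ramp: lip at (167,165), with the mat to its left.

I choose the white plate and the white mixer, and check them in a close crop.

```bash
python3 - <<'E'
from h import *
import pickle
T=pickle.load(open('top0.pkl','rb'));S=pickle.load(open('side0.pkl','rb'))
def c(f,x,y,w,h,k=4):return cv2.resize(f['color'][y:y+h,x:x+w,::-1],(400,300),interpolation=cv2.INTER_CUBIC)
# each tile is 100x75 px at x4
im=np.vstack([np.hstack([c(T,220,125,100,75),c(T,290,145,100,75)]),np.hstack([c(T,135,130,100,75),c(S,205,120,100,75)])])
cv2.imwrite('pics/crop1.png',im)
def rect(f,x,y,w,h,fn,z):
    m=np.zeros(f['color'].shape[:2],np.uint8);r=f['color'][y:y+h,x:x+w].astype(int)
    m[y:y+h,x:x+w]=fn(r)
    m=cv2.morphologyEx(m,cv2.MORPH_CLOSE,np.ones((5,5)))
    cs=max(cv2.findContours(m,0,cv2.CHAIN_APPROX_NONE)[0],key=cv2.contourArea)[:,0]
    P=np.array([onz(f,u,v,z)[:2] for u,v in cs],np.float32)
    return cv2.minAreaRect(P),cv2.boundingRect(cs)
white=lambda r:((r.min(2)>120)&(r.max(2)-r.min(2)<30)).astype(np.uint8)
print('plate top',rect(T,235,130,40,50,white,10))
print('plate side',rect(S,183,205,60,35,white,10))
E
```

```text
plate top (((635.2388305664062, -119.92047119140625), (121.67375946044922, 61.92695999145508), 18.661731719970703), (239, 136, 29, 40))
plate side (((635.5447387695312, -121.30106353759766), (122.17535400390625, 67.23278045654297), 18.913860321044922), (186, 210, 53, 28))
```

View pics/crop1.png

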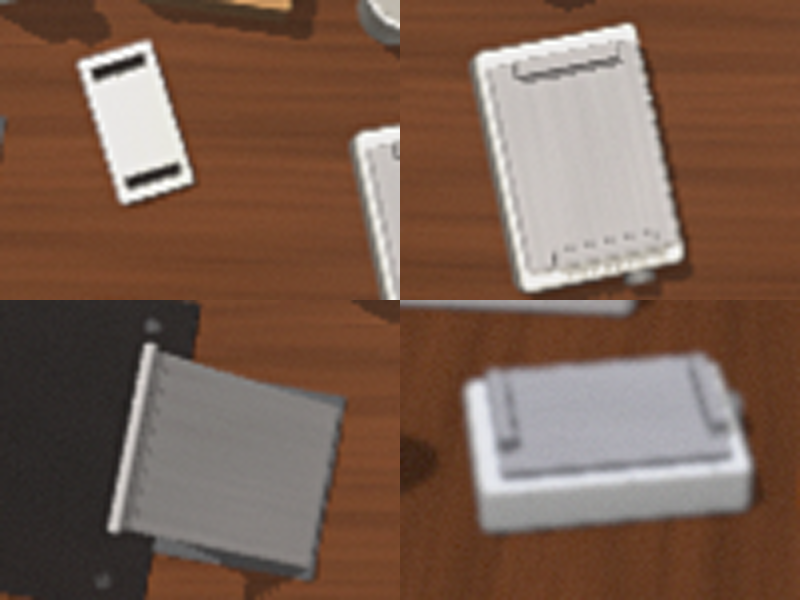

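The crop confirms a white slab with black bars on top (feet up), and a grey mixer platform with end stops at top (312–356,156–214). The lip bar runs from about (172,141) to (164,187).

```bash
python3 - <<'E'
from h import *
import pickle
T=pickle.load(open('top0.pkl','rb'));S=pickle.load(open('side0.pkl','rb'))
q=[(311.75,162),(345.75,156.2),(356.25,207.5),(321.75,213.75)]
P=np.array([onz(T,u,v,56)[:2] for u,v in q],np.float32);print('mix top',P.round(),cv2.minAreaRect(P))
q=[(230.75,163.75),(286.75,159.5)]
P=np.array([onz(S,u,v,56)[:2] for u,v in q]);print('mix side front edge',P.round(1),P.mean(0),np.linalg.norm(P[0]-P[1]))
# housing outline by mask, top
def comp(f,x,y,w,h,fn):
    m=np.zeros(f['color'].shape[:2],np.uint8);r=f['color'][y:y+h,x:x+w].astype(int);m[y:y+h,x:x+w]=fn(r)
    return max(cv2.findContours(m,0,cv2.CHAIN_APPROX_NONE)[0],key=cv2.contourArea)[:,0]
# lip
for f,b,n in((T,(158,135,22,58),'top'),(S,(172,255,100,25),'side')):
    cs=comp(f,*b,lambda r:(r.min(2)>(165 if n=='top' else 130)).astype(np.uint8))
    R=cv2.minAreaRect(cs.astype(np.float32));print(n,R)
    bp=cv2.boxPoints(R);e=sorted([(np.linalg.norm(bp[i]-bp[(i+1)%4]),tuple((bp[i]+bp[(i+1)%4])/2)) for i in range(4)])[:2]
    W=np.array([onz(f,*p,146) for _,p in e]);print(e,W.round(1),W.mean(0).round(1),np.linalg.norm(W[0]-W[1]),np.degrees(np.arctan2(*(W[0]-W[1])[1::-1])))
# mat corners
cs=comp(T,90,110,100,105,lambda r:(r.max(2)<62).astype(np.uint8));print('mat',cv2.minAreaRect(np.array([onz(T,u,v,4)[:2] for u,v in cs],np.float32)))
cs=comp(T,280,145,90,80,lambda r:((r.min(2)>110)&(r.max(2)-r.min(2)<35)).astype(np.uint8));print('house',cv2.minAreaRect(np.array([onz(T,u,v,56)[:2] for u,v in cs],np.float32)))
for n,u,v,z in(('bottle',218,105,150),('jar',205,222,75),('short',252,215,13),('beaker',322,117,90)):print(n,onz(T,u,v,z).round())
E
```

```text
mix top [[ 611. -301.]
 [ 633. -406.]
 [ 475. -441.]
 [ 453. -334.]] ((543.176513671875, -370.85614013671875), (162.63284301757812, 108.97484588623047), 12.013801574707031)
mix side front edge [[ 609.5 -297.8]
 [ 459.3 -329.4]] [ 534.40727108 -313.60025967] 153.55977519738175
top ((167.2768096923828, 163.9564666748047), (2.0108590126037598, 46.872161865234375), 11.040940284729004)
[(np.float32(2.0108528), (np.float32(162.78856), np.float32(186.95876))), (np.float32(2.0108528), (np.float32(171.76506), np.float32(140.95418)))] [[515.7 135.1 146. ]
 [648.8 115.2 146. ]] [582.3 125.1 146. ] 134.60386620330397 171.47497586067269
side ((213.86204528808594, 273.1759338378906), (75.10498046875, 4.879024505615234), 11.53462028503418)
[(np.float32(4.879055), (np.float32(177.06796), np.float32(265.66693))), (np.float32(4.879055), (np.float32(250.65613), np.float32(280.68494)))] [[651.7 110.3 146. ]
 [517.3 130.5 146. ]] [584.5 120.4 146. ] 135.97180282262516 -8.556780152427775
mat ((600.3297729492188, 245.89385986328125), (249.17799377441406, 257.6095275878906), 81.40365600585938)
house ((541.9586181640625, -371.91851806640625), (197.66558837890625, 130.5504913330078), 13.1447114944458)
bottle [756. -15. 150.]
jar [418.  19.  75.]
short [ 444. -121.   13.]
beaker [ 745. -325.   90.]
```

```bash
cat >> h.py <<'E'
def go(p,yang=None):
    "print total shift (full scales, tool axes now) and twist to reach TCP p with tool y at yang deg (world)"
    s=sense();R=s['eef_rot'];d=R.T@(np.array(p,float)-s['position'])/200
    a=np.degrees(np.arctan2(R[1,1],R[0,1]));tw=None if yang is None else -((yang-a+180)%360-180)
    print('t',round(s['t'],2),'pos',s['position'].round(1),'yang',a.round(2),'tilt',R[2,2].round(5),'gap',round(s['finger_gap'],1),'gf',round(s['grip_force'],1),'j7',s['joint_positions'][6].round(1))
    print('shift',d.round(4),'dist',np.linalg.norm(d*200).round(1),'twist',None if tw is None else round(np.radians(tw)/.15,3))
E
python3 -c "
from h import *
go((635.3,-120.3,226),-71.3)"
```

```text
t 0.1 pos [162.2 706.2 225.9] yang 77.06 tilt -1.0 gap 93.1 gf 0.0 j7 -4.6
shift [-3.2303 -3.4981  0.0044] dist 952.3 twist 17.263
```

Request:
apply_moves:
  moves:
    - [0, [-0.1615, -0.175, 0], 0]
    - [0, [-0.1615, -0.175, 0], 0]
    - [0, [-0.1615, -0.175, 0], 0]
    - [0, [-0.1615, -0.175, 0], 0]
    - [0, [-0.1615, -0.175, 0], 0]
    - [0, [-0.1615, -0.175, 0], 0]
    - [0, [-0.1615, -0.175, 0], 0]
    - [0, [-0.1615, -0.175, 0], 0]
    - [0, [-0.1615, -0.175, 0], 0]
    - [0, [-0.1615, -0.175, 0], 0]
    - [0, [-0.1615, -0.175, 0], 0]
    - [0, [-0.1615, -0.175, 0], 0]
    - [0, [-0.1615, -0.175, 0], 0]
    - [0, [-0.1615, -0.175, 0], 0]
    - [0, [-0.1615, -0.175, 0], 0]
    - [0, [-0.1615, -0.175, 0], 0]
    - [0, [-0.1615, -0.175, 0], 0]
    - [0, [-0.1615, -0.175, 0], 0]
    - [0, [-0.1615, -0.175, 0], 0]
    - [0, [-0.1615, -0.175, 0], 0]

```text
t: 2.1
position: [635.8, -122.1, 226.4]
eef_rot: [[-0.975, 0.224, -0.0], [0.224, 0.975, 0.0], [0.0, 0.0, -1.0]]
ft_force: [0.4, -0.5, -0.4]
finger_gap: 92.9
grip_force: 0.0
```

Request:
apply_moves:
  moves:
    - [0, [0, 0, 0], 0.96]
    - [0, [0, 0, 0], 0.96]
    - [0, [0, 0, 0], 0.96]
    - [0, [0, 0, 0], 0.96]
    - [0, [0, 0, 0], 0.96]
    - [0, [0, 0, 0], 0.96]
    - [0, [0, 0, 0], 0.96]
    - [0, [0, 0, 0], 0.96]
    - [0, [0, 0, 0], 0.96]
    - [0, [0, 0, 0], 0.96]
    - [0, [0, 0, 0], 0.96]
    - [0, [0, 0, 0], 0.96]
    - [0, [0, 0, 0], 0.96]
    - [0, [0, 0, 0], 0.96]
    - [0, [0, 0, 0], 0.96]
    - [0, [0, 0, 0], 0.96]
    - [0, [0, 0, 0], 0.96]
    - [0, [0, 0, 0], 0.96]
    - [0, [0, 0, 0], 0]
    - [0, [0, 0, 0], 0]

```text
t: 4.1
position: [635.1, -120.0, 226.3]
eef_rot: [[0.947, 0.322, -0.001], [0.322, -0.947, -0.0], [-0.001, 0.0, -1.0]]
ft_force: [-0.2, 0.8, -0.7]
finger_gap: 93.0
grip_force: 0.0
```

```bash
python3 -c "
from h import *
go((635.3,-120.3,10),-71.3)"
```

```text
t 4.1 pos [ 635.1 -120.   226.3] yang -71.19 tilt -1.0 gap 93.0 gf 0.0 j7 -32.8
shift [0.0012 0.0016 1.0815] dist 216.3 twist 0.013
```

Request:
apply_moves:
  moves:
    - [0, [0, 0, 0.2], 0]
    - [0, [0, 0, 0.2], 0]
    - [0, [0, 0, 0.2], 0]
    - [0, [0, 0, 0.15], 0]
    - [0, [0, 0, 0.15], 0]
    - [0, [0, 0, 0.1], 0]
    - [0, [0, 0, 0.05], 0]
    - [0, [0, 0, 0.03], 0]
    - [0, [0, 0, 0], 0]
    - [0, [0, 0, 0], 0]
    - [1, [0, 0, 0], 0]
    - [1, [0, 0, 0], 0]
    - [1, [0, 0, 0], 0]
    - [1, [0, 0, 0], 0]
    - [1, [0, 0, 0], 0]
    - [1, [0, 0, 0], 0]
    - [1, [0, 0, 0], 0]
    - [1, [0, 0, 0], 0]
  newtons: 25

```text
t: 5.9
position: [635.5, -120.5, 10.8]
eef_rot: [[0.948, 0.318, 0.001], [0.318, -0.948, -0.0], [0.0, 0.001, -1.0]]
ft_force: [0.5, -0.2, 3.3]
finger_gap: 59.6
grip_force: 25.0
```

Request:
apply_moves:
  moves:
    - [1, [0, 0, -0.1], 0]
    - [1, [0, 0, -0.2], 0]
    - [1, [0, 0, -0.2], 0]
    - [1, [0, 0, -0.2], 0]
    - [1, [0, 0, -0.2], 0]
    - [1, [0, 0, -0.1], 0]
    - [1, [0, 0, -0.1], 0]
    - [1, [0, 0, 0], 0]
    - [1, [0, 0, 0], 0]

```text
t: 6.8
position: [634.8, -119.7, 229.9]
eef_rot: [[0.948, 0.319, -0.001], [0.319, -0.948, 0.001], [-0.0, -0.001, -1.0]]
ft_force: [-0.6, 0.3, -1.6]
finger_gap: 59.4
grip_force: 25.0
```

```bash
python3 -c "
from h import *
import pickle
go((588.7,161.1,200),-8.53)
for n in('top','side'):
    f=snap(n);save(f,n+'1.png');pickle.dump(f,open(n+'1.pkl','wb'))
T=f
"
```

```text
t 6.8 pos [ 634.8 -119.7  229.9] yang -71.42 tilt -1.0 gap 59.4 gf 25.0 j7 -33.0
shift [ 0.2287 -1.4041  0.1504] dist 286.1 twist -7.318
```

Request:
apply_moves:
  moves:
    - [1, [0.0229, -0.1404, 0], 0]
    - [1, [0.0229, -0.1404, 0], 0]
    - [1, [0.0229, -0.1404, 0], 0]
    - [1, [0.0229, -0.1404, 0], 0]
    - [1, [0.0229, -0.1404, 0], 0]
    - [1, [0.0229, -0.1404, 0], 0]
    - [1, [0.0229, -0.1404, 0], 0]
    - [1, [0.0229, -0.1404, 0], 0]
    - [1, [0.0229, -0.1404, 0], 0]
    - [1, [0.0229, -0.1404, 0], 0]
    - [1, [0, 0, 0], -0.7]
    - [1, [0, 0, 0], -0.8]
    - [1, [0, 0, 0], -0.8]
    - [1, [0, 0, 0], -0.8]
    - [1, [0, 0, 0], -0.8]
    - [1, [0, 0, 0], -0.8]
    - [1, [0, 0, 0], -0.8]
    - [1, [0, 0, 0], -0.8]
    - [1, [0, 0, 0], -0.7]
    - [1, [0, 0, 0], -0.318]

```text
t: 8.9
position: [588.7, 160.2, 229.3]
eef_rot: [[0.145, 0.989, -0.002], [0.989, -0.145, -0.001], [-0.001, -0.002, -1.0]]
ft_force: [-0.5, 0.2, -1.5]
finger_gap: 59.3
grip_force: 25.0
```

Request:
apply_moves:
  moves:
    - [1, [0, 0, 0.05], 0]
    - [1, [0, 0, 0.05], 0]
    - [1, [0, 0, 0.05], 0]
    - [1, [0, 0, 0], 0]
    - [1, [0, 0, 0], 0]
    - [1, [0, 0, 0], 0]

```text
t: 9.5
position: [589.5, 160.5, 200.8]
eef_rot: [[0.149, 0.989, 0.0], [0.989, -0.149, -0.0], [-0.0, 0.0, -1.0]]
ft_force: [0.7, -0.4, -2.7]
finger_gap: 59.6
grip_force: 25.0
```

```bash
python3 -c "
from h import *
import pickle
go((588.7,161.1,200),-8.53)
F={}
for n in('top','side'):
    f=snap(n);F[n]=f;save(f,n+'2.png');pickle.dump(f,open(n+'2.pkl','wb'))
T,S=F['top'],F['side']
u=np.array([.148,.989,0])
p=sense()['position'];c=np.array([p[0],p[1],195])
for n in F:
  print(n,[proj(F[n],c+u*s).round(1) for s in(-60,60)])
im=np.hstack([cv2.resize(T['color'][120:220,110:210],(400,400),interpolation=2),cv2.resize(S['color'][230:330,160:260],(400,400),interpolation=2)])
cv2.imwrite('pics/rel.png',im[:,:,::-1])
"
```

```text
t 9.5 pos [589.5 160.5 200.8] yang -8.57 tilt -1.0 gap 59.6 gf 25.0 j7 -6.1
shift [ 0.0023 -0.0043  0.0038] dist 1.2 twist -0.005
top [array([172.1, 162.4]), array([130., 155.])]
side [array([215. , 247.3]), array([191.5, 307.7])]
```

View pics/rel.png

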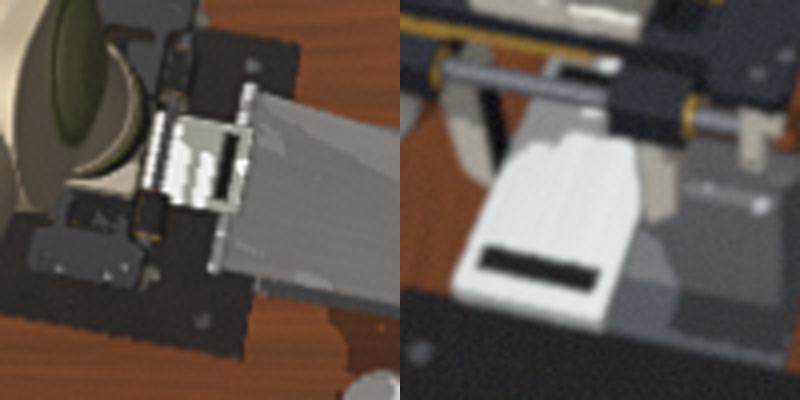

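The release crop shows the plate feet up, square to the lip, with its inner end about 22 mm over the bar (at 244,168 against a predicted 248,170). I release it here.

Request:
apply_moves:
  moves:
    - [0, [0, 0, 0], 0]
    - [0, [0, 0, 0], 0]
    - [0, [0, 0, 0], 0]
    - [0, [0, 0, 0], 0]
    - [0, [0, 0, -0.05], 0]
    - [0, [0, 0, -0.1], 0]
    - [0, [0, 0, -0.15], 0]
    - [0, [-0.2, 0, 0], 0]
    - [0, [-0.2, 0, 0], 0]
    - [0, [-0.2, 0, 0], 0]
    - [0, [-0.2, 0, 0], 0]
    - [0, [-0.2, 0, 0], 0]
    - [0, [-0.2, 0, 0], 0]
    - [0, [0, 0, 0], 0]
    - [0, [0, 0, 0], 0]

```text
t: 11.1
position: [553.6, -77.8, 261.4]
eef_rot: [[0.151, 0.989, 0.001], [0.989, -0.151, 0.0], [0.0, 0.001, -1.0]]
ft_force: [0.0, 1.2, -0.9]
finger_gap: 93.1
grip_force: 0.0
```

```bash
python3 -c "
from h import *
import pickle
F={}
for n in('top','side'):
    f=snap(n);F[n]=f;save(f,n+'3.png');pickle.dump(f,open(n+'3.pkl','wb'))
T,S=F['top'],F['side']
im=np.hstack([cv2.resize(T['color'][100:240,70:210],(400,400),interpolation=2),cv2.resize(S['color'][184:384,120:320],(400,400),interpolation=2)])
cv2.imwrite('pics/mat.png',im[:,:,::-1])
"
```

```text
(no output)
```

View pics/mat.png

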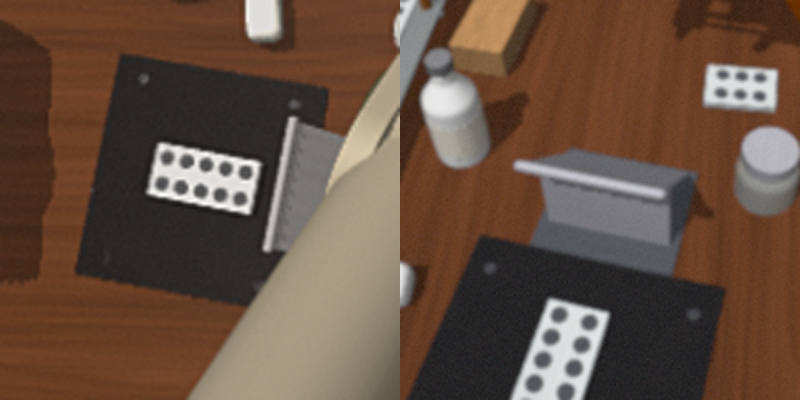

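The plate lies wells up (feet down) on the mat, around top pixel (141,163). Next I measure its pose.

```bash
python3 -c "
from h import *
import pickle
f=pickle.load(open('top3.pkl','rb'))
m=np.zeros((384,512),np.uint8);r=f['color'][145:180,115:165].astype(int)
m[145:180,115:165]=(r.min(2)>115)
m=cv2.morphologyEx(m,cv2.MORPH_CLOSE,np.ones((7,7)))
cs=max(cv2.findContours(m,0,1)[0],key=cv2.contourArea)[:,0]
print(cv2.boundingRect(cs))
R=cv2.minAreaRect(np.array([onz(f,u,v,17)[:2] for u,v in cs],np.float32));print(R)
(x,y),(w,h),a=R
ya=a if w<h else a+90
ya=(ya+8.5+90)%180-90-8.5
go((x,y,150),ya)
"
```

```text
(121, 150, 40, 25)
((602.4847412109375, 238.67181396484375), (124.17963409423828, 60.73851776123047), 80.68919372558594)
t 11.2 pos [553.9 -75.7 260.9] yang -8.48 tilt -1.0 gap 92.9 gf 0.0 j7 13.2
shift [1.5903 0.0079 0.5555] dist 336.9 twist 0.096
```

Request:
apply_moves:
  moves:
    - [0, [0.16, 0.001, 0], 0.096]
    - [0, [0.16, 0, 0], 0]
    - [0, [0.16, 0, 0], 0]
    - [0, [0.16, 0, 0], 0]
    - [0, [0.16, 0, 0], 0]
    - [0, [0.16, 0, 0], 0]
    - [0, [0.16, 0, 0], 0]
    - [0, [0.16, 0, 0], 0]
    - [0, [0.16, 0, 0], 0]
    - [0, [0.16, 0, 0], 0]
    - [0, [0, 0, 0.15], 0]
    - [0, [0, 0, 0.2], 0]
    - [0, [0, 0, 0.2], 0]
    - [0, [0, 0, 0.2], 0]
    - [0, [0, 0, 0.1], 0]
    - [0, [0, 0, 0.1], 0]
    - [0, [0, 0, 0], 0]
    - [0, [0, 0, 0], 0]

```text
t: 13.0
position: [605.2, 240.1, 70.7]
eef_rot: [[0.161, 0.987, -0.001], [0.987, -0.161, -0.0], [-0.0, -0.001, -1.0]]
ft_force: [0.6, 0.0, -0.6]
finger_gap: 93.3
grip_force: 0.0
```

```bash
python3 -c "
from h import *
go((602.7,240,14),-9.31)"
```

```text
t 13.0 pos [605.2 240.1  70.7] yang -9.29 tilt -1.0 gap 93.3 gf 0.0 j7 -7.5
shift [-0.0024 -0.012   0.2834] dist 56.7 twist 0.002
```

Request:
apply_moves:
  moves:
    - [0, [-0.002, -0.012, 0.1], 0]
    - [0, [0, 0, 0.1], 0]
    - [0, [0, 0, 0.06], 0]
    - [0, [0, 0, 0.025], 0]
    - [0, [0, 0, 0], 0]
    - [1, [0, 0, 0], 0]
    - [1, [0, 0, 0], 0]
    - [1, [0, 0, 0], 0]
    - [1, [0, 0, 0], 0]
    - [1, [0, 0, 0], 0]
    - [1, [0, 0, 0], 0]
    - [1, [0, 0, 0], 0]
    - [1, [0, 0, 0], 0]
  newtons: 25

```text
t: 14.3
position: [603.1, 239.0, 13.9]
eef_rot: [[0.163, 0.987, 0.0], [0.987, -0.163, 0.0], [0.0, 0.0, -1.0]]
ft_force: [-0.4, -0.1, 4.3]
finger_gap: 60.2
grip_force: 25.0
```

Request:
apply_moves:
  moves:
    - [1, [0, 0, -0.1], 0]
    - [1, [0, 0, -0.2], 0]
    - [1, [0, 0, -0.2], 0]
    - [1, [0, 0, -0.2], 0]
    - [1, [0, 0, -0.2], 0]
    - [1, [0, 0, -0.2], 0]
    - [1, [0, 0, -0.1], 0]
    - [1, [0, 0, 0], 0]
    - [1, [0, 0, 0], 0]

```text
t: 15.2
position: [602.4, 239.1, 252.8]
eef_rot: [[0.163, 0.987, -0.001], [0.987, -0.163, 0.0], [-0.0, -0.001, -1.0]]
ft_force: [-1.1, -0.0, -1.1]
finger_gap: 59.6
grip_force: 25.0
```

```bash
python3 -c "
from h import *
go((545,-371,230),-78)
import pickle
S=snap('side');T=snap('top');pickle.dump((T,S),open('mix.pkl','wb'))
c=lambda f,x,y,w,h:cv2.resize(f['color'][y:y+h,x:x+w,::-1],(400,400),interpolation=2)
cv2.imwrite('pics/mix.png',np.hstack([c(T,295,145,80,80),c(S,215,115,80,80)]))
"
```

```text
t 15.2 pos [602.4 239.1 252.8] yang -9.36 tilt -1.0 gap 59.6 gf 25.0 j7 -14.9
shift [-3.0566  0.2126  0.1142] dist 613.2 twist 7.987
```

View pics/mix.png

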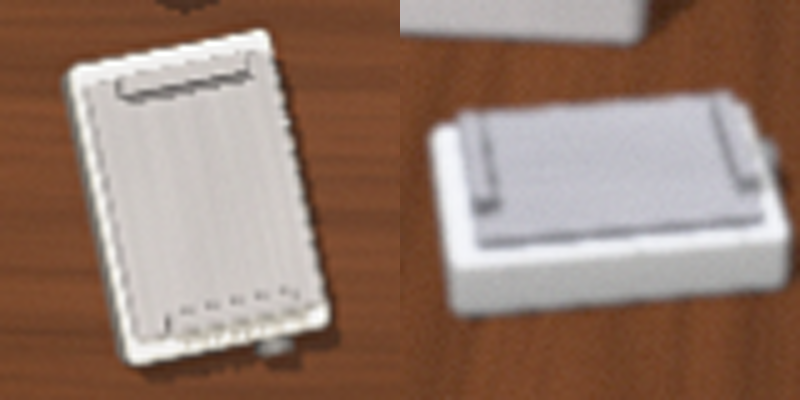

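The mixer platform with its end stops is clear in both crops. In the top view the far stop's base is near (332,163) and the near stop's near (342,205). In the side view the stop front ends are near (232,157) and (285,153).

```bash
python3 -c "
from h import *
import pickle
T,S=pickle.load(open('mix.pkl','rb'))
t=lambda x,y,z:onz(T,295+x/5-.4,145+y/5-.4,z)[:2]
s=lambda x,y,z:onz(S,215+(x-400)/5-.4,115+y/5-.4,z)[:2]
a=np.array
def show(n,A,B):
    print(n,A.round(1),B.round(1),'mid',((A+B)/2).round(1),'len',np.linalg.norm(A-B).round(1),'ang',(np.degrees(np.arctan2(*(A-B)[::-1]))%180).round(1))
show('top stops base',(t(122,100,56)+t(252,78,56))/2,(t(180,310,70)+t(295,290,70))/2)
show('far stop ends',t(122,100,56),t(252,78,56))
show('near stop ends',t(180,310,70),t(295,290,70))
show('left edge',t(90,85,56),t(140,340,56))
show('side stop fronts top inner z56',s(497,210,56),s(738,192,56))
show('side stop fronts outer',s(473,213,56),s(762,190,56))
show('side left stop back top/front top',s(470,112,70),s(484,200,70))
show('side right stop top',s(722,95,70),s(750,182,70))
show('plat front corners',s(479,240,56),s(763,215,56))
"
```

```text
top stops base [ 612.1 -363.7] [ 482.3 -393.7] mid [ 547.2 -378.7] len 133.2 ang 13.0
far stop ends [ 604.  -323.2] [ 620.3 -404.2] mid [ 612.1 -363.7] len 82.6 ang 101.4
near stop ends [ 475.3 -358.4] [ 489.3 -428.9] mid [ 482.3 -393.7] len 71.9 ang 101.2
left edge [ 612.7 -303.2] [ 456.7 -336.9] mid [ 534.7 -320.1] len 159.6 ang 12.2
side stop fronts top inner z56 [ 604.6 -329.8] [ 472.5 -357.7] mid [ 538.6 -343.8] len 135.0 ang 11.9
side stop fronts outer [ 617.5 -326. ] [ 459.2 -360.7] mid [ 538.3 -343.4] len 162.0 ang 12.4
side left stop back top/front top [ 628.6 -402.1] [ 610.1 -320.1] mid [ 619.3 -361.1] len 84.0 ang 102.7
side right stop top [ 484.6 -431.9] [ 466.4 -348.8] mid [ 475.5 -390.3] len 85.0 ang 102.4
plat front corners [ 611.1 -302.7] [ 458.2 -338. ] mid [ 534.7 -320.3] len 156.9 ang 13.0
```

Request:
apply_moves:
  moves:
    - [1, [-0.1933, 0.014, 0], 0]
    - [1, [-0.1933, 0.014, 0], 0]
    - [1, [-0.1933, 0.014, 0], 0]
    - [1, [-0.1933, 0.014, 0], 0]
    - [1, [-0.1933, 0.014, 0], 0]
    - [1, [-0.1933, 0.014, 0], 0]
    - [1, [-0.1933, 0.014, 0], 0]
    - [1, [-0.1933, 0.014, 0], 0]
    - [1, [-0.1933, 0.014, 0], 0]
    - [1, [-0.1933, 0.014, 0], 0]
    - [1, [-0.1933, 0.014, 0], 0]
    - [1, [-0.1933, 0.014, 0], 0]
    - [1, [-0.1933, 0.014, 0], 0]
    - [1, [-0.1933, 0.014, 0], 0]
    - [1, [-0.1933, 0.014, 0], 0]
    - [1, [-0.1933, 0.014, 0], 0]
    - [1, [0, 0, 0], 0]
    - [1, [0, 0, 0], 0]

```text
t: 17.1
position: [545.3, -379.2, 251.8]
eef_rot: [[0.165, 0.986, -0.003], [0.986, -0.165, 0.001], [0.001, -0.003, -1.0]]
ft_force: [0.2, -0.0, -2.1]
finger_gap: 59.6
grip_force: 25.0
```

Request:
apply_moves:
  moves:
    - [1, [0, 0, 0], 0.8]
    - [1, [0, 0, 0], 0.8]
    - [1, [0, 0, 0], 0.8]
    - [1, [0, 0, 0], 0.8]
    - [1, [0, 0, 0], 0.8]
    - [1, [0, 0, 0], 0.8]
    - [1, [0, 0, 0], 0.8]
    - [1, [0, 0, 0], 0.8]
    - [1, [0, 0, 0], 0.8]
    - [1, [0, 0, 0], 0.763]
    - [1, [0, 0, 0.15], 0]
    - [1, [0, 0, 0.2], 0]
    - [1, [0, 0, 0.2], 0]
    - [1, [0, 0, 0.15], 0]
    - [1, [0, 0, 0], 0]
    - [1, [0, 0, 0], 0]

```text
t: 18.7
position: [546.6, -377.6, 113.5]
eef_rot: [[0.977, 0.212, -0.001], [0.212, -0.977, 0.001], [-0.001, -0.001, -1.0]]
ft_force: [0.3, -0.1, -1.2]
finger_gap: 59.9
grip_force: 25.0
```

```bash
python3 -c "
from h import *
go((546,-378.2,72),-77.8)
import pickle
S=snap('side');T=snap('top');pickle.dump((T,S),open('mix2.pkl','wb'))
p=sense()['position'];u=np.array([.977,.211,0]);v=np.array([-.211,.977,0])
# plate front(+y) long top edge ends, predicted (side view), plate slab top = tcp z +3 (grip: slab top 17 at tcp 13.9)
c0=p+[0,0,3]
P=[proj(S,c0+u*a*60+v*30) for a in(-1,1)]
print([((q-[205,95]+.5)*4).round() for q in P])
c=lambda f,x,y,w,h:cv2.resize(f['color'][y:y+h,x:x+w,::-1],(400,400),interpolation=2)
cv2.imwrite('pics/mix2.png',np.hstack([c(T,285,135,100,100),c(S,205,95,100,100)]))
"
```

```text
t 18.7 pos [ 546.6 -377.6  113.5] yang -77.76 tilt -1.0 gap 59.9 gf 25.0 j7 -6.6
shift [-0.0036  0.0024  0.2075] dist 41.5 twist 0.004
[array([301., 155.]), array([124., 168.])]
```

View pics/mix2.png

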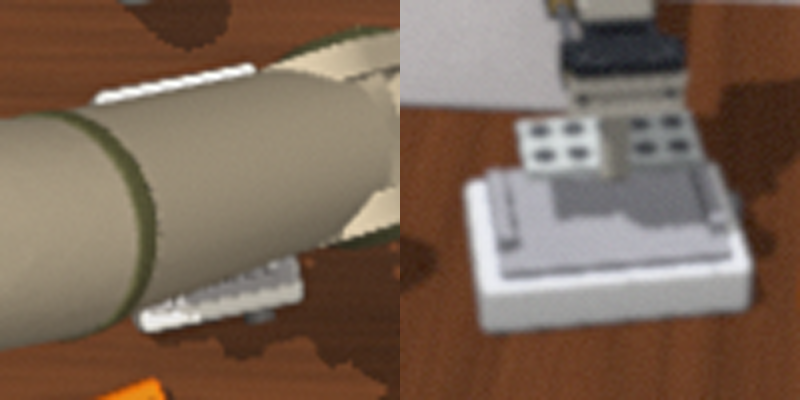

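Request:
apply_moves:
  moves:
    - [1, [-0.003, 0.002, 0.05], 0]
    - [1, [0, 0, 0.05], 0]
    - [1, [0, 0, 0.05], 0]
    - [1, [0, 0, 0.03], 0]
    - [1, [0, 0, 0.02], 0]
    - [1, [0, 0, 0.02], 0]
    - [1, [0, 0, 0.01], 0]
    - [1, [0, 0, 0], 0]
    - [1, [0, 0, 0], 0]
    - [1, [0, 0, 0], 0]

```text
t: 19.8
position: [546.1, -379.3, 67.9]
eef_rot: [[0.977, 0.211, 0.0], [0.211, -0.977, -0.0], [0.0, 0.0, -1.0]]
ft_force: [-0.2, 0.0, -2.3]
finger_gap: 59.6
grip_force: 25.0
```

Request:
apply_moves:
  moves:
    - [1, [0, 0, 0.005], 0]
    - [1, [0, 0, 0.003], 0]
    - [1, [0, 0, 0.002], 0]
    - [1, [0, 0, 0], 0]
    - [1, [0, 0, 0], 0]

```text
t: 20.3
position: [546.0, -379.1, 65.9]
eef_rot: [[0.977, 0.211, 0.0], [0.211, -0.977, 0.0], [0.0, -0.0, -1.0]]
ft_force: [-0.7, 1.4, 3.9]
finger_gap: 60.2
grip_force: 25.0
```

The force rose from -2.3 to +3.9 N, so the plate is in contact with the platform. I release it and rise.

Request:
apply_moves:
  moves:
    - [1, [0, 0, 0], 0]
    - [0, [0, 0, 0], 0]
    - [0, [0, 0, 0], 0]
    - [0, [0, 0, 0], 0]
    - [0, [0, 0, 0], 0]
    - [0, [0, 0, 0], 0]
    - [0, [0, 0, -0.05], 0]
    - [0, [0, 0, -0.1], 0]
    - [0, [0, 0, -0.2], 0]
    - [0, [0, 0, -0.2], 0]
    - [0, [0, 0, -0.2], 0]
    - [0, [0, 0.2, 0], 0]
    - [0, [-0.1, 0.2, 0], 0]
    - [0, [0, -0.2, 0], 0]
    - [0, [0, -0.2, 0], 0]
    - [0, [0, -0.2, 0], 0]
    - [0, [0, -0.2, 0], 0]
    - [0, [0, -0.2, 0], 0]
    - [0, [0, 0, 0], 0]
    - [0, [0, 0, 0], 0]

```text
t: 22.3
position: [501.5, -265.4, 216.4]
eef_rot: [[0.977, 0.213, 0.001], [0.213, -0.977, 0.0], [0.001, 0.0, -1.0]]
ft_force: [0.0, 0.8, -0.6]
finger_gap: 92.9
grip_force: 0.0
```

```bash
python3 -c "
from h import *
go((546,-378.2,72),-77.8)
import pickle
S=snap('side');T=snap('top')
c=lambda f,x,y,w,h:cv2.resize(f['color'][y:y+h,x:x+w,::-1],(400,400),interpolation=2)
cv2.imwrite('pics/fin.png',np.hstack([c(T,295,145,80,80),c(S,215,115,80,80)]))
"
```

```text
t 22.3 pos [ 501.5 -265.4  216.4] yang -77.72 tilt -1.0 gap 92.9 gf 0.0 j7 -16.3
shift [0.0969 0.5982 0.7222] dist 188.6 twist 0.009
```

View pics/fin.png

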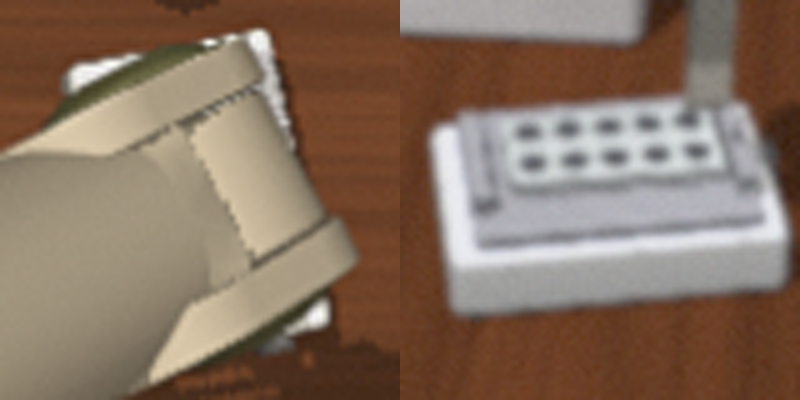

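The plate stands wells up between the stops, level and square. Its front top edge runs (512,192) to (725,172) in the side crop. One numeric check of the crosswise centring before I hand in.

```bash
python3 -c "
from h import *
S=snap('side')
s=lambda x,y,z:onz(S,215+(x-400)/5-.4,115+y/5-.4,z)[:2]
A,B=s(512,180,69),s(725,164,69);v=np.array([.211,-.977]);u=np.array([.977,.211])
c=(A+B)/2+30*v;d=c-[547,-378];print(c,'len',d@u,'cross',d@v,np.linalg.norm(A-B))
if abs(d@u)<8 and abs(d@v)<11: print(sign_off())
"
```

```text
[ 545.24576248 -382.43867483] len -2.650450448031251 cross 3.9664411907510826 119.16521283151133
the job is handed in; nothing more can be done
None
```

I turned the long plate over at the ramp and set it down on the mixer's platform. It stands feet down between the end stops, about 3 mm off centre lengthwise and 4 mm crosswise by the camera, and the job is handed in (verdict not shown).

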